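# Sort two keyed spacers onto their shafts and set the tally counter

### The job

Two horseshoe-shaped spindle spacers lie on the wooden test board, one with its keyway left of centre and one right of centre. Without lifting them off the board, slide each one fully home on the shaft whose key matches it, and then turn the counter until the number 2 (two spacers checked) stands in the middle of its little window. Leave the can, the wood offcut and the screwdriver where they are.

Things in the scene. Friction and masses are not known exactly. Their poses are not given: they have to be found in the camera images.
- board: Fixed wooden board 360 (x) x 300 (y) x 12 mm on the bench; origin: centre of its underside. Spacers slide on its top, 12 mm above the bench. Its x axis points along the lanes to the two shafts, at x = 130 mm, y = +85 and -85 mm; which shaft is on which side changes. The spacers start one behind the other near y = 0, about 115 mm apart, either order, open ends roughly to board +x.
- shaft_l: Fixed upright steel shaft, 32 mm diameter, cap 42 mm wide at 29 to 35 mm up (nut to 40 mm): a spacer enters only from the side. Origin on its axis at the board's top; axes parallel to the board's. Its key, 10 mm wide, rounded tip, points to -x (where the spacers come from): centre line at y = +8 mm, tip 32 mm from the shaft's axis. Takes spacer_l.
- shaft_r: As shaft_l, but the key's centre line is at y = -8 mm. Takes spacer_r.
- spacer_l_mid (a point): Centre of an aluminium horseshoe 76 (x) x 64 (y) x 24 mm, 0.3 kg, lying flat and loose. Slot 37 mm wide, open to +x, prong ends rounded, bottom at x = -2 mm; in the bottom a keyway 14 mm wide, 18 mm deep, centred at y = +8 mm. Back face x = -38, sides y = +-32 mm, flat. Home on shaft_l, the shaft's axis is at x = +14, y = 0 mm; on the wrong shaft it stops 16 mm short.
- spacer_r_mid (a point): As spacer_l_mid, but the keyway's centre line is at y = -8 mm. Fits shaft_r.
- counter: Fixed counter: grey base 150 x 150 x 10 mm; origin: centre of its underside, on the dial's vertical axis. White dial, radius 62 mm, top 30 mm above the bench. A cover (top 38 mm above the bench) hides the half at +x, with a 28 x 24 mm window centred at x = 40 mm. The turning peg moves over the open half at -x.
- tally (a joint): Dial angle (rad), growing counter-clockwise from above. Number in the window = 1 + angle / 0.5 (2 stands in the middle at 0.5, 5 at 2.0). Stops at -0.3 and 2.3. Light friction (1.3 N at the peg) holds it where it is left. Starts between 1.1 and 2.0.
- peg_top (a point): Centre of the top of the dial's steel turning peg, 16 mm diameter, upright, 48 mm from the dial's axis, from the dial's top (30 mm) up to 70 mm above the bench; push it sideways to turn the dial. In the counter's frame it stands at angle pi - 1 + tally.
- wax_can: Bystander: metal can, 80 mm diameter, 100 mm high; origin at the centre of its underside.
- offcut: Bystander: wood offcut 50 x 120 x 38 mm; origin at the centre of its underside.
- driver: Bystander: screwdriver lying on the bench.
Not all that is in view belongs to the job. Leave any green or turquoise look-alike of the part that bears spacer_l_mid alone.

How it is judged:
By the outcome, as a careful person would: the job done as asked, in the order asked, and still so for the second after the job is handed in, with the robot touching nothing.
It also fails if it takes over 72 s, if anything falls off the work surface, if the arm or the gripper's body presses on something with over 40 N, if the wrist force passes 120 N, or if a joint passes its speed limit or range.

### The arm

A 7-joint arm with a two-finger parallel gripper is mounted at the origin on the work surface. World frame = base frame: x ahead of the robot, y to its left, z up, the work surface at z = 0. Lengths are in mm, angles in rad, forces in N, time in s.
With the tool pointing down it reaches from about 400 to 875 mm from the base axis. Payload 4.4 kg.
Tool frame: the origin (TCP) lies between the finger pads; the fingertips stand 22 mm ahead of it and the grasp point (between the pads) lies 3 mm ahead of it; z points along the fingers, y is the line along which they close (so a half turn about z gives the same grasp; the last joint's range is limited). The gripper opens to 85 mm and grips with 20 to 120 N. Pads are 22 mm wide; open, the fingers measure 114 mm over their backs; the gripper's body (76 mm by 85 mm) begins 54 mm behind the grasp point. The pads swing forward as they close: fully open they stand 13 mm farther back than shut.
Start: joints at [1.213, 0.628, 0.038, 1.517, -0.027, 0.996, -0.02], TCP at [187.017, -622.529, 253.313] pointing down, gripper open.
Joint ranges: [-3.06, 3.06], [-0.37, 2.12], [-1.25, 1.32], [0.18, 2.47], [-1.1, 4.24], [0.23, 1.98], [-2.94, 2.94]. Speed limits (rad/s): [2.57, 2.57, 3.14, 3.14, 3.14, 3.14, 3.14].

### API

Orientations are given as [roll, pitch, yaw] about the fixed x, y, z axes, in that order (R = Rz(yaw) Ry(pitch) Rx(roll)).
In Python, from cell import ctrl gives the robot as it stands.
- The arm moves only by the tool step_arm, never from a script. Its argument "plan" is a list of rows, each an object of numbers: "dx", "dy", "dz": the shift along the tool's x, y, z scaled (see below); "ax", "ay", "az": the turn, a rotation vector about the tool's x, y, z scaled (see below); "gripper": the opening, from 0 (shut) to 1 (fully open). A call has 1 to 20 rows; each row shifts and turns the commanded pose from where the row before left it, along the tool's axes as they then stand; what a row does not reach is not made up. The controller multiplies each number of a shift by 0.3 m and each number of a turn by 90 degrees. A row lasts 1/8 s, in which the tool goes at most 62.5 mm and 10.7 degrees, less where a joint would pass 70% of its speed; a pose out of reach is approached as far as the arm can. A call with a number of a shift or a turn outside -1 to 1 is refused whole. A call with a gripper value outside its range is refused whole. The fingers move at their own pace and stop on an object; the grip force is fixed at half the most. Time passes only in rows, so rows that do not move let the fingers close. It gives the time, the measured TCP pose, the force, the opening and the grip force at its end, in the units of the state.
- ctrl.read_state(): the state, without advancing time (a new reading comes with each control period).
- ctrl.get_image(name): name is "scene" or "top" or "wrist"; returns a dict with "color" (420x560x3 uint8, red, green, blue), "range_z" (420x560 float32, mm along the optical axis (not along the pixel's ray), 0 where there is no reading), "fx", "fy", "cx", "cy" (pixels), "T" (4x4, takes a point from camera to world coordinates); the wrist camera has in their place "T_tool_cam" (4x4, takes a point from camera to tool coordinates, whose origin is the TCP and whose axes are the flange's). Camera axes: x right, y down, z forward; pixel columns grow to the right and rows downward; lengths in mm; the calibration is good to about 2 mm. A picture is of the moment at which its call begins: read the wrist's pose just before it.
- ctrl.finish_job(): hands the job in; it is judged then, once.
The state is a dict: "clock": time; "qpos": joint angles; "qd": joint speeds; "tau": joint torques, N m; "eef_pos": TCP position; "tool_rot": TCP orientation; "force": force on the tool from outside, world axes, zero at the start; "torque": the same for the moment, N m; "width": finger opening in mm; "gripper_force": force on a finger pad.
Only numpy, scipy, OpenCV 4.12 (cv2) and the standard library are available. Lean on these libraries where they do the work, as an engineer would, in place of code of your own. Each camera call takes 0.05 s, during which the arm holds its last target. There are 200 camera calls.

## Working session

There is one attempt and no reset: what is moved stays moved. The work goes in short steps, Python scripts to look and compute and a tool call to move; the robot and the scene stay as the last step left them, time stands still between calls to the robot, and variables do not carry over. Pictures are saved under pics/ and viewed, at most 10 in all, crops included, and the job is handed in when it is done.

Besides the shell and the picture viewer there is one more tool, called as name(argument=value, ...), one argument or row to a line, values as JSON. step_arm: Moves the arm, as the interface text tells. Shifts and turns lie within -1 to 1; 1 stands for 0.3 m of shift or 90 degrees of turn. Its arguments: {"type":"object","properties":{"plan":{"type":"array"}},"required":["plan"]}

```bash
mkdir -p pics; python3 - <<'E'
from cell import ctrl
import cv2,numpy as np
s=ctrl.read_state();print(s)
for n in("scene","top"):
    d=ctrl.get_image(n);cv2.imwrite(f"pics/{n}0.png",d["color"][:,:,::-1]);np.savez(f"{n}0.npz",**d);print(n,d["fx"],d["T"].round(3).tolist())
E
```

```text
{'clock': 0.0, 'qpos': array([ 1.21318133,  0.62934574,  0.03847042,  1.51838601, -0.0270207 ,
        0.99631966, -0.01999589]), 'qd': array([-2.37761640e-04, -4.56423642e-04,  1.52473519e-03,  2.65063552e-05,
        1.51670358e-03, -3.52864531e-04, -5.22785929e-04]), 'tau': array([-4.70486975e-04, -5.63395357e+01,  1.22581970e+00, -1.93438393e+01,
        1.09448246e-02,  1.04352835e-02,  1.74443022e-05]), 'eef_pos': array([ 186.84399995, -621.94035097,  252.38407768]), 'tool_rot': array([-3.13965284e+00,  2.55335737e-05,  2.91784431e-01]), 'force': array([ 0.05564259, -0.20095591, -0.07810319]), 'torque': array([-0.02745822, -0.02674197,  0.01433843]), 'gripper_force': 0.0, 'width': 85.30753677432538}
scene 466.48937403680196 [[-0.382, 0.552, -0.741, 1436.982], [0.924, 0.243, -0.296, 329.058], [0.017, -0.797, -0.603, 814.754], [0.0, 0.0, 0.0, 1.0]]
top 409.66499622095733 [[-0.012, -0.984, 0.176, 357.541], [-1.0, 0.016, 0.022, -56.794], [-0.025, -0.176, -0.984, 1149.476], [0.0, 0.0, 0.0, 1.0]]
```

View pics/top0.png

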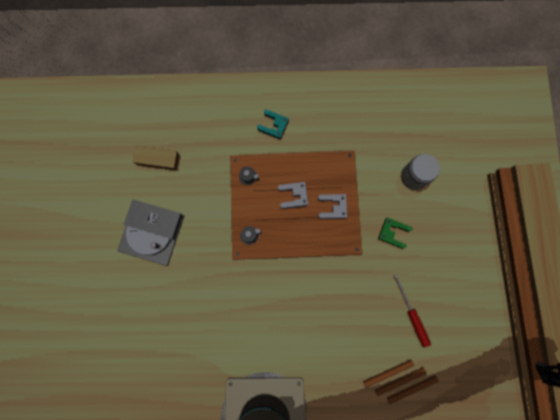

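View pics/scene0.png

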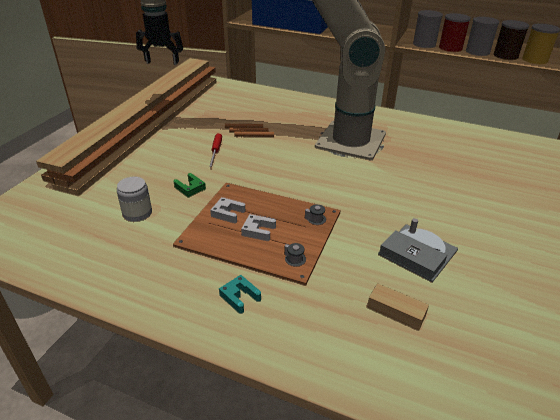

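The top view shows the board at pixels (231–361, 152–260), with shafts at (248,175) and (249,235). The silver spacers are at (294,195) and (334,207). The green (396,233) and turquoise (273,124) look-alikes lie off the board, so the two silver ones on the board are mine. I'll confirm with an enlarged crop.

```bash
cat > h.py <<'E'
import numpy as np,cv2
def w(d,u,v,z):
    T=d["T"];r=T[:3,:3]@np.array([(u-d["cx"])/d["fx"],(v-d["cy"])/d["fy"],1.]);o=T[:3,3]
    return o+r*(z-o[2])/r[2]
def px(d,p):
    T=d["T"];c=T[:3,:3].T@(np.array(p,float)-T[:3,3]);return np.array([d["fx"]*c[0]/c[2]+d["cx"],d["fy"]*c[1]/c[2]+d["cy"]])
E
python3 - <<'E'
import cv2,numpy as np
from h import *
d=dict(np.load("top0.npz"))
i=d["color"][:,:,::-1]
c=cv2.resize(i[145:270,115:370],None,fx=3.1,fy=3.1,interpolation=cv2.INTER_CUBIC)
c=np.clip(c*1.5,0,255).astype(np.uint8)
cv2.imwrite("pics/crop1.png",c)
hsv=cv2.cvtColor(i,cv2.COLOR_BGR2HSV)
# rectified board: grey mask heights
for u,v,z in((231.5,153.5,12),(355,152,12),(361.5,257,12),(233,260,12)):print(w(d,u,v,z).round(1))
E
```

```text
[720.1  91.6  12. ]
[ 717.7 -264.6   12. ]
[ 417.4 -268.5   12. ]
[413.8  85.3  12. ]
```

View pics/crop1.png

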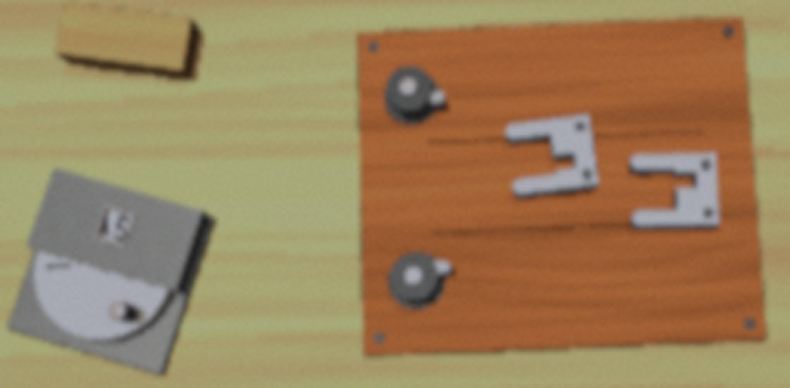

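The crop (3.1×, offset 115,145) shows:
- **Upper shaft** (409,93): its key sits on the lower side in the image, which is board +y, so this is shaft_l at y=-85.
- **Lower shaft** (415,278): its key sits on the upper side, so this is shaft_r at y=+85.
- **Front spacer** (550,155): keyway on the lower side, so this is spacer_l.
- **Rear spacer** (680,190): keyway on the upper side, so this is spacer_r.
- **Peg**: at (118,310).

Next I'll take rough positions from depth.

```bash
cat >> h.py <<'E'
def cloud(d,T=None):
    T=d["T"] if T is None else T
    Z=d["range_z"].astype(float);v,u=np.indices(Z.shape)
    P=np.stack([(u-d["cx"])/d["fx"]*Z,(v-d["cy"])/d["fy"]*Z,Z],-1)@T[:3,:3].T+T[:3,3]
    P[Z==0]=np.nan;return P
E
python3 - <<'E'
from h import *
d=dict(np.load("top0.npz"));P=cloud(d);z=P[...,2]
def rep(n,u0,u1,v0,v1,a,b):
    q=P[v0:v1,u0:u1].reshape(-1,3);q=q[(q[:,2]>a)&(q[:,2]<b)]
    if len(q)<3: print(n,len(q));return
    r=cv2.minAreaRect(q[:,:2].astype(np.float32));print(n,len(q),q.mean(0).round(1),np.round(r[0],1),np.round(r[1],1),round(r[2],1))
i=d["color"].astype(int)
m=((i[...,0]-i[...,2]>50)&(i[...,0]>1.7*i[...,1])).astype(np.uint8);m[:,:225]=0;m[:,370:]=0;m[:145]=0;m[270:]=0
v,u=np.nonzero(m);q=np.array([w(d,a,b,12)[:2] for a,b in zip(u,v)],np.float32);r=cv2.minAreaRect(q);print("board",r)
rep("sl",275,313,178,212,28,44);rep("sr",315,352,188,222,28,44)
rep("capU",236,262,163,188,40,60);rep("capL",236,264,222,248,40,60)
rep("peg",140,170,230,256,55,80);rep("cover",115,185,195,245,34,44);rep("can",400,445,150,195,80,120);rep("offcut",130,182,140,172,25,50)
E
```

```text
board ((568.6572875976562, -87.13626098632812), (289.7074890136719, 350.6831970214844), 1.2997196912765503)
sl 427 [592.5 -88.9  36.6] [592.1 -81.7] [65.2 75.9] 6.5
sr 440 [ 557.7 -197.7   36.2] [ 558.6 -190.6] [65.2 76. ] 1.0
capU 188 [651.4  42.6  48.2] [650.1  42.4] [49.  39.7] 41.6
capL 198 [482.9  39.1  48.4] [481.9  38.3] [46.1 40.9] 74.0
peg 39 [454.3 291.3  68.5] [454.7 292.3] [15.5 13.6] 87.6
cover 1330 [528.1 308.8  38.2] [511.4 314.8] [143.6 115.1] 73.0
can 729 [ 643.2 -426.9   98.1] [ 645.1 -428.5] [75.4 74.3] 77.9
offcut 767 [707.1 305.8  38.7] [708.9 307.2] [120.4  51.7] 80.9
```

```bash
cat >> h.py <<'E'
from scipy.spatial.transform import Rotation as Ro
def rel(s,p,yawdeg):
    """after-turn shift units to reach p; turn units first (tool frame)"""
    R0=Ro.from_euler("xyz",s["tool_rot"]);R1=Ro.from_euler("xyz",[np.pi,0,np.radians(yawdeg)])
    t=(R0.inv()*R1).as_rotvec(degrees=True)/90
    d=R1.inv().apply(np.array(p)-s["eef_pos"])/300
    print("clock",round(s["clock"],2),"tcp",s["eef_pos"].round(1),"F",s["force"].round(1),"w",round(s["width"],1));print("turn",t.round(3),"shift",d.round(3))
E
python3 - <<'E'
from h import *
from cell import ctrl
rel(ctrl.read_state(),[575,-130,255],96.5)
d=ctrl.get_image("wrist");print(d["T_tool_cam"].round(3).tolist(),d["fx"])
E
```

```text
clock 0.1 tcp [ 186.9 -622.   252.5] F [-0.4 -0.9  0.8] w 85.2
turn [-0.001 -0.001 -0.886] shift [ 1.483  1.471 -0.008]
[[-0.001, -0.959, -0.283, 71.313], [1.0, -0.001, -0.0, -0.795], [-0.0, -0.283, 0.959, -121.032], [0.0, 0.0, 0.0, 1.0]] 332.88555582536554
```

step_arm(
  plan=[
    {"az": -0.111},
    {"az": -0.111},
    {"az": -0.111},
    {"az": -0.111},
    {"az": -0.111},
    {"az": -0.111},
    {"az": -0.11},
    {"az": -0.11},
    {"dx": 0.124, "dy": 0.123},
    {"dx": 0.124, "dy": 0.123},
    {"dx": 0.124, "dy": 0.123},
    {"dx": 0.124, "dy": 0.123},
    {"dx": 0.124, "dy": 0.123},
    {"dx": 0.124, "dy": 0.123},
    {"dx": 0.124, "dy": 0.123},
    {"dx": 0.124, "dy": 0.123},
    {"dx": 0.124, "dy": 0.123},
    {"dx": 0.124, "dy": 0.123},
  ],
)

```text
invalid input
```

step_arm(
  plan=[
    {"dx": 0.124, "dy": 0.123},
    {"dx": 0.119, "dy": 0.118},
    {},
    {},
    {},
  ],
)

```text
invalid input
```

```bash
cat >> h.py <<'E'
def wristcloud(ctrl,name):
    s=ctrl.read_state();d=ctrl.get_image("wrist");T=np.eye(4);T[:3,:3]=Ro.from_euler("xyz",s["tool_rot"]).as_matrix();T[:3,3]=s["eef_pos"]
    d["T"]=T@d["T_tool_cam"];cv2.imwrite(f"pics/{name}.png",d["color"][:,:,::-1]);np.savez(f"{name}.npz",**d)
    return s,d,cloud(d)
def seg(P,c,rad,a,b,n=""):
    q=P.reshape(-1,3);q=q[(q[:,2]>a)&(q[:,2]<b)&(np.hypot(q[:,0]-c[0],q[:,1]-c[1])<rad)]
    r=cv2.minAreaRect(q[:,:2].astype(np.float32));print(n,len(q),"med z",np.median(q[:,2]).round(1),"c",np.round(r[0],1),np.round(r[1],1),round(r[2],1),"circ",np.round(cv2.minEnclosingCircle(q[:,:2].astype(np.float32))[0],1));return q
E
python3 - <<'E'
from h import *
from cell import ctrl
s,d,P=wristcloud(ctrl,"w1")
print(s["clock"],s["eef_pos"],s["tool_rot"])
seg(P,(592,-82),55,30,42,"sl");seg(P,(558,-191),55,30,42,"sr")
seg(P,(650,42),30,40,60,"capU");seg(P,(482,38),30,40,60,"capL")
E
```

```text
0.15 [ 186.86967312 -622.08826924  252.57203743] [-3.14007028e+00  4.95461100e-05  2.91792742e-01]
sl 0 med z nan c [0. 0.] [0. 0.] 0.0 circ [0. 0.]
sr 0 med z nan c [0. 0.] [0. 0.] 0.0 circ [0. 0.]
capU 0 med z nan c [0. 0.] [0. 0.] 0.0 circ [0. 0.]
capL 0 med z nan c [0. 0.] [0. 0.] 0.0 circ [0. 0.]
  return _methods._mean(a, axis=axis, dtype=dtype,
  ret = ret.dtype.type(ret / rcount)
```

View pics/w1.png

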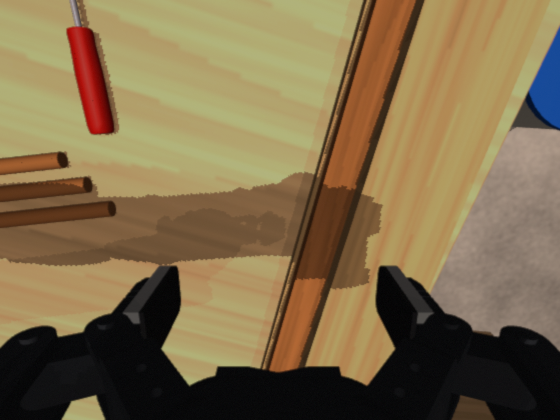

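The move was refused, so the picture still shows the start pose: screwdriver at (90,80), fingers at the bottom (170,300) and (390,300). The rows probably need every key.

step_arm(
  plan=[
    {"dx": 0, "dy": 0, "dz": 0, "ax": 0, "ay": 0, "az": -0.111, "gripper": 1},
    {"dx": 0, "dy": 0, "dz": 0, "ax": 0, "ay": 0, "az": -0.111, "gripper": 1},
    {"dx": 0, "dy": 0, "dz": 0, "ax": 0, "ay": 0, "az": -0.111, "gripper": 1},
    {"dx": 0, "dy": 0, "dz": 0, "ax": 0, "ay": 0, "az": -0.111, "gripper": 1},
    {"dx": 0, "dy": 0, "dz": 0, "ax": 0, "ay": 0, "az": -0.111, "gripper": 1},
    {"dx": 0, "dy": 0, "dz": 0, "ax": 0, "ay": 0, "az": -0.111, "gripper": 1},
    {"dx": 0, "dy": 0, "dz": 0, "ax": 0, "ay": 0, "az": -0.11, "gripper": 1},
    {"dx": 0, "dy": 0, "dz": 0, "ax": 0, "ay": 0, "az": -0.11, "gripper": 1},
  ],
)

```text
clock: 1.2
eef_pos: [186.9, -622.4, 253.0]
tool_rot: [-3.141, -0.001, 1.689]
force: [0.5, 0.2, -0.2]
width: 85.5
gripper_force: 0.0
```

step_arm(
  plan=[
    {"dx": 0.124, "dy": 0.123, "dz": 0, "ax": 0, "ay": 0, "az": 0, "gripper": 1},
    {"dx": 0.124, "dy": 0.123, "dz": 0, "ax": 0, "ay": 0, "az": 0, "gripper": 1},
    {"dx": 0.124, "dy": 0.123, "dz": 0, "ax": 0, "ay": 0, "az": 0, "gripper": 1},
    {"dx": 0.124, "dy": 0.123, "dz": 0, "ax": 0, "ay": 0, "az": 0, "gripper": 1},
    {"dx": 0.124, "dy": 0.123, "dz": 0, "ax": 0, "ay": 0, "az": 0, "gripper": 1},
    {"dx": 0.124, "dy": 0.123, "dz": 0, "ax": 0, "ay": 0, "az": 0, "gripper": 1},
    {"dx": 0.124, "dy": 0.123, "dz": 0, "ax": 0, "ay": 0, "az": 0, "gripper": 1},
    {"dx": 0.124, "dy": 0.123, "dz": 0, "ax": 0, "ay": 0, "az": 0, "gripper": 1},
    {"dx": 0.124, "dy": 0.123, "dz": 0, "ax": 0, "ay": 0, "az": 0, "gripper": 1},
    {"dx": 0.124, "dy": 0.123, "dz": 0, "ax": 0, "ay": 0, "az": 0, "gripper": 1},
    {"dx": 0.124, "dy": 0.123, "dz": 0, "ax": 0, "ay": 0, "az": 0, "gripper": 1},
    {"dx": 0.119, "dy": 0.118, "dz": 0, "ax": 0, "ay": 0, "az": 0, "gripper": 1},
    {"dx": 0, "dy": 0, "dz": 0, "ax": 0, "ay": 0, "az": 0, "gripper": 1},
    {"dx": 0, "dy": 0, "dz": 0, "ax": 0, "ay": 0, "az": 0, "gripper": 1},
    {"dx": 0, "dy": 0, "dz": 0, "ax": 0, "ay": 0, "az": 0, "gripper": 1},
  ],
)

```text
clock: 3.08
eef_pos: [574.6, -132.6, 253.2]
tool_rot: [-3.141, 0.001, 1.681]
force: [-1.1, 0.1, -1.1]
width: 85.5
gripper_force: 0.0
```

```bash
python3 - <<'E'
from h import *
from cell import ctrl
s,d,P=wristcloud(ctrl,"w2")
print(s["clock"],s["eef_pos"],s["tool_rot"])
seg(P,(592,-82),50,32,40,"sl");seg(P,(558,-191),50,32,40,"sr")
seg(P,(650,42),30,43,60,"capU");seg(P,(482,38),30,43,60,"capL")
E
```

```text
3.075 [ 574.62259081 -132.55307053  253.160368  ] [-3.14060963e+00  8.21093473e-04  1.68107245e+00]
sl 3185 med z 36.4 c [588.1 -82.6] [64.1 75.2] 6.3 circ [589.2 -82.5]
sr 2518 med z 36.4 c [ 554.6 -190.8] [64.1 76.7] 0.3 circ [ 555.4 -191.4]
capU 884 med z 47.4 c [649.7  32.6] [40.3 18.1] 6.0 circ [648.8  40.9]
capL 121 med z 47.0 c [482.1  20.3] [22.9  6.9] 8.2 circ [481.6  23.7]
```

View pics/w2.png

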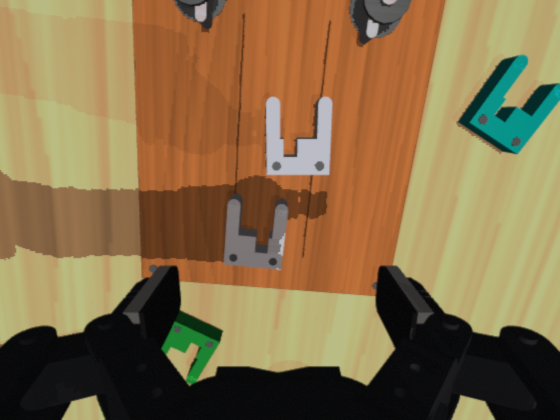

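The view (board +x up, +y left) shows spacer_l in front at (299,137) with its keyway on the left, and spacer_r behind at (258,235) with its keyway on the right. The shaft_r key is at (201,12) and the shaft_l key at (373,28). Green (192,345) and turquoise (515,105) stay put. Next is spacer_l: grasp it across the sides near its back.

step_arm(
  plan=[
    {"dx": 0.06, "dy": 0.031, "dz": 0.1, "ax": 0, "ay": 0, "az": 0, "gripper": 1},
    {"dx": 0.061, "dy": 0.032, "dz": 0.15, "ax": 0, "ay": 0, "az": 0, "gripper": 1},
    {"dx": 0, "dy": 0, "dz": 0.15, "ax": 0, "ay": 0, "az": 0, "gripper": 1},
    {"dx": 0, "dy": 0, "dz": 0.13, "ax": 0, "ay": 0, "az": 0, "gripper": 1},
    {"dx": 0, "dy": 0, "dz": 0.08, "ax": 0, "ay": 0, "az": 0, "gripper": 1},
    {"dx": 0, "dy": 0, "dz": 0, "ax": 0, "ay": 0, "az": 0, "gripper": 1},
    {"dx": 0, "dy": 0, "dz": 0, "ax": 0, "ay": 0, "az": 0, "gripper": 1},
  ],
)

```text
clock: 4.0
eef_pos: [590.8, -93.3, 71.4]
tool_rot: [3.14, 0.0, 1.682]
force: [0.2, 0.0, 0.9]
width: 85.6
gripper_force: 0.0
```

```bash
python3 - <<'E'
from h import *
from cell import ctrl
s,d,P=wristcloud(ctrl,"w3")
rel(s,[589.4,-94.5,37],96.3)
q=seg(P,(589,-82),50,32,40,"sl")
seg(P,(649,41),30,43,60,"capU");seg(P,(482,38),30,43,60,"capL")
E
```

```text
clock 4.0 tcp [590.8 -93.3  71.4] F [0.2 0.  0.9] w 85.6
turn [0.001 0.    0.001] shift [-0.004 -0.005  0.115]
sl 11558 med z 36.4 c [588.1 -82.4] [64.3 76.8] 6.2 circ [588.7 -83.5]
capU 713 med z 47.0 c [647.9  26.6] [27.4 14.8] 39.3 circ [649.5  24.6]
capL 1 med z 43.2 c [486.8   9.2] [0. 0.] 0.0 circ [486.8   9.2]
```

View pics/w3.png

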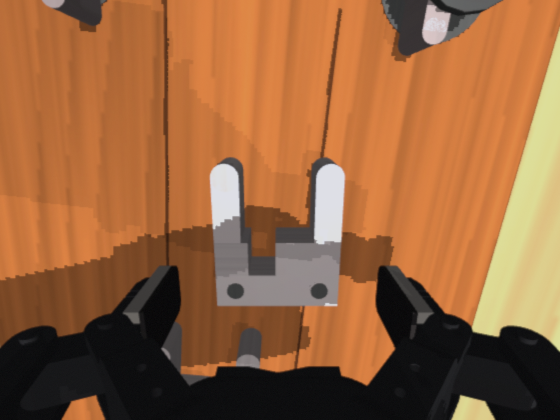

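The spacer is at (277,235), centred between the open fingers. I'll lower and close.

step_arm(
  plan=[
    {"dx": -0.004, "dy": -0.005, "dz": 0.06, "ax": 0, "ay": 0, "az": 0, "gripper": 1},
    {"dx": 0, "dy": 0, "dz": 0.057, "ax": 0, "ay": 0, "az": 0, "gripper": 1},
    {"dx": 0, "dy": 0, "dz": 0, "ax": 0, "ay": 0, "az": 0, "gripper": 1},
    {"dx": 0, "dy": 0, "dz": 0, "ax": 0, "ay": 0, "az": 0, "gripper": 0.5},
    {"dx": 0, "dy": 0, "dz": 0, "ax": 0, "ay": 0, "az": 0, "gripper": 0.5},
    {"dx": 0, "dy": 0, "dz": 0, "ax": 0, "ay": 0, "az": 0, "gripper": 0.5},
    {"dx": 0, "dy": 0, "dz": 0, "ax": 0, "ay": 0, "az": 0, "gripper": 0.5},
  ],
)

```text
clock: 4.92
eef_pos: [589.4, -93.8, 35.8]
tool_rot: [3.14, 0.0, 1.684]
force: [0.4, -0.3, 3.2]
width: 62.2
gripper_force: 68.1
```

step_arm(
  plan=[
    {"dx": 0, "dy": 0, "dz": 0, "ax": 0, "ay": 0, "az": 0.055, "gripper": 0.5},
    {"dx": 0, "dy": 0.053, "dz": 0, "ax": 0, "ay": 0, "az": 0, "gripper": 0.5},
    {"dx": 0.035, "dy": 0.053, "dz": 0, "ax": 0, "ay": 0, "az": 0, "gripper": 0.5},
    {"dx": 0.035, "dy": 0.053, "dz": 0, "ax": 0, "ay": 0, "az": 0, "gripper": 0.5},
    {"dx": 0.035, "dy": 0.053, "dz": 0, "ax": 0, "ay": 0, "az": 0, "gripper": 0.5},
    {"dx": 0.034, "dy": 0, "dz": 0, "ax": 0, "ay": 0, "az": 0, "gripper": 0.5},
    {"dx": 0, "dy": 0, "dz": 0, "ax": 0, "ay": 0, "az": 0, "gripper": 0.5},
    {"dx": 0, "dy": 0, "dz": 0, "ax": 0, "ay": 0, "az": 0, "gripper": 0.5},
  ],
)

```text
clock: 5.92
eef_pos: [652.1, -49.5, 35.8]
tool_rot: [3.139, -0.001, 1.598]
force: [2.2, 2.3, 5.3]
width: 62.7
gripper_force: 68.3
```

```bash
python3 - <<'E'
from h import *
from cell import ctrl
s,d,P=wristcloud(ctrl,"w4")
print(s["clock"],s["eef_pos"],np.degrees(s["tool_rot"]),s["force"],s["width"])
seg(P,(652,-38),50,32,39,"sl")
q=seg(P,(650,41),25,44,49.5,"cap")
from scipy.optimize import least_squares
h=q[cv2.convexHull(q[:,:2].astype(np.float32),returnPoints=False)[:,0]]
f=least_squares(lambda c:np.hypot(*(h[:,:2]-c).T)-21,[650,41],loss="soft_l1");print("cap fit",f.x,np.abs(f.fun).max())
seg(P,(640,10),14,18,40,"key?")
E
```

```text
5.925 [652.12458837 -49.50438344  35.81485495] [ 1.79864348e+02 -8.42646861e-02  9.15344954e+01] [2.19008752 2.27367792 5.32145727] 62.6500473168443
sl 18229 med z 36.4 c [650.5 -38.2] [90.1 76.6] 1.6 circ [651.  -39.4]
cap 9960 med z 47.4 c [649.2  39.1] [41.5 30.8] 1.8 circ [649.1  44.6]
cap fit [649.11171885  44.61214616] 8.972435453540932
key? 32 med z 38.8 c [642.2  17.8] [ 9.1 10.3] 1.5 circ [641.6  18.5]
```

View pics/w4.png

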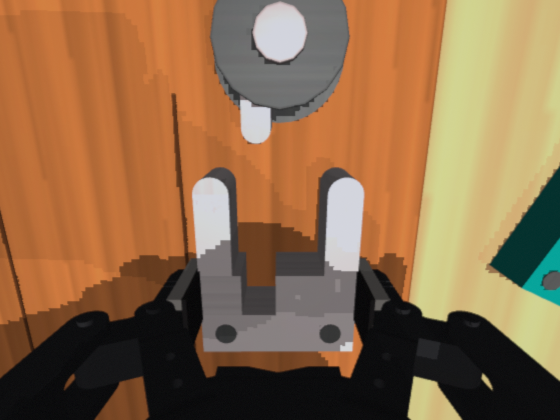

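spacer_l is held square between the fingers, with prongs at (211,220) and (345,220). The shaft_l cap is ahead at (280,35), and its key at (256,125) lines up with the keyway at (260,300). I'll check the lateral fit numerically.

```bash
cat >> h.py <<'E'
def align(s,P,capc):
    """in tool frame: prong outer edges, prong tip, cap edges"""
    Q=(P.reshape(-1,3)-s["eef_pos"])@Ro.from_euler("xyz",s["tool_rot"]).as_matrix();Z=P[...,2].ravel()
    a=Q[(Z>33)&(Z<38.5)&(Q[:,0]>18)&(Q[:,0]<60)&(abs(Q[:,1])<45)]
    b=Q[(Z>44)&(Z<49.5)&(np.hypot(*(P.reshape(-1,3)[:,:2]-capc).T)<28)]
    for n,q in(("prong",a),("cap",b)):print(n,len(q),"y",np.percentile(q[:,1],[.5,99.5]).round(2),"mid",np.percentile(q[:,1],[.5,99.5]).mean().round(2),"x",np.percentile(q[:,0],[.5,99.5]).round(2))
    for x0 in(20,38):
        e=a[(a[:,0]>x0)&(a[:,0]<x0+8)][:,1];print("slice",x0,np.percentile(e,[1,99]).round(2),"inner",e[e<0].max().round(1) if (e<0).any() else 0,e[e>0].min().round(1))
E
python3 - <<'E'
from h import *
from cell import ctrl
d=dict(np.load("w4.npz"));align(ctrl.read_state(),cloud(d),(649.2,44))
E
```

```text
prong 5621 y [-32.93  30.78] mid -1.08 x [18.17 49.43]
cap 9960 y [-20.42  19.43] mid -0.49 x [ 74.23 103.58]
slice 20 [-32.82  30.65] inner -19.4 17.2
slice 38 [-32.75  30.55] inner -19.4 17.3
```

step_arm(
  plan=[
    {"dx": 0.03, "dy": 0.002, "dz": 0, "ax": 0, "ay": 0, "az": 0, "gripper": 0.5},
    {"dx": 0.03, "dy": 0, "dz": 0, "ax": 0, "ay": 0, "az": 0, "gripper": 0.5},
    {"dx": 0.03, "dy": 0, "dz": 0, "ax": 0, "ay": 0, "az": 0, "gripper": 0.5},
    {"dx": 0.03, "dy": 0, "dz": 0, "ax": 0, "ay": 0, "az": 0, "gripper": 0.5},
    {"dx": 0.03, "dy": 0, "dz": 0, "ax": 0, "ay": 0, "az": 0, "gripper": 0.5},
    {"dx": 0.02, "dy": 0, "dz": 0, "ax": 0, "ay": 0, "az": 0, "gripper": 0.5},
    {"dx": 0.02, "dy": 0, "dz": 0, "ax": 0, "ay": 0, "az": 0, "gripper": 0.5},
    {"dx": 0.02, "dy": 0, "dz": 0, "ax": 0, "ay": 0, "az": 0, "gripper": 0.5},
    {"dx": 0.007, "dy": 0, "dz": 0, "ax": 0, "ay": 0, "az": 0, "gripper": 0.5},
    {"dx": 0, "dy": 0, "dz": 0, "ax": 0, "ay": 0, "az": 0, "gripper": 0.5},
  ],
)

```text
clock: 7.22
eef_pos: [650.1, 11.2, 35.8]
tool_rot: [-3.141, 0.003, 1.595]
force: [-0.5, -4.9, 8.0]
width: 62.6
gripper_force: 68.7
```

step_arm(
  plan=[
    {"dx": 0.007, "dy": 0, "dz": 0, "ax": 0, "ay": 0, "az": 0, "gripper": 0.5},
    {"dx": 0.007, "dy": 0, "dz": 0, "ax": 0, "ay": 0, "az": 0, "gripper": 0.5},
    {"dx": 0, "dy": 0, "dz": 0, "ax": 0, "ay": 0, "az": 0, "gripper": 0.5},
    {"dx": 0, "dy": 0, "dz": 0, "ax": 0, "ay": 0, "az": 0, "gripper": 0.5},
  ],
)

```text
clock: 7.72
eef_pos: [650.0, 15.0, 35.8]
tool_rot: [-3.141, 0.004, 1.594]
force: [-0.3, -5.4, 7.4]
width: 62.5
gripper_force: 68.7
```

step_arm(
  plan=[
    {"dx": 0.008, "dy": 0, "dz": 0, "ax": 0, "ay": 0, "az": 0, "gripper": 0.5},
    {"dx": 0.008, "dy": 0, "dz": 0, "ax": 0, "ay": 0, "az": 0, "gripper": 0.5},
    {"dx": 0, "dy": 0, "dz": 0, "ax": 0, "ay": 0, "az": 0, "gripper": 0.5},
    {"dx": 0, "dy": 0, "dz": 0, "ax": 0, "ay": 0, "az": 0, "gripper": 0.5},
  ],
)

```text
clock: 8.22
eef_pos: [649.9, 19.3, 35.8]
tool_rot: [-3.141, 0.004, 1.594]
force: [1.2, -5.7, 8.3]
width: 62.2
gripper_force: 68.7
```

step_arm(
  plan=[
    {"dx": 0.007, "dy": 0, "dz": 0, "ax": 0, "ay": 0, "az": 0, "gripper": 0.5},
    {"dx": 0.006, "dy": 0, "dz": 0, "ax": 0, "ay": 0, "az": 0, "gripper": 0.5},
    {"dx": 0, "dy": 0, "dz": 0, "ax": 0, "ay": 0, "az": 0, "gripper": 0.5},
  ],
)

```text
clock: 8.6
eef_pos: [649.9, 19.4, 35.8]
tool_rot: [-3.141, 0.009, 1.593]
force: [-0.3, -10.8, 9.1]
width: 62.7
gripper_force: 68.8
```

```bash
python3 - <<'E'
from h import *
from cell import ctrl
s,d,P=wristcloud(ctrl,"w5");align(s,P,(649.2,44));print(s["eef_pos"],s["force"])
E
```

```text
prong 4895 y [-33.    30.73] mid -1.13 x [18.21 49.3 ]
cap 8336 y [-20.18  19.42] mid -0.38 x [ 5.51 45.64]
slice 20 [-32.95  30.71] inner -22.1 21.2
slice 38 [-32.77  30.45] inner -19.4 17.2
[649.90420525  19.41562016  35.84644553] [ -0.31566043 -10.76093675   9.06633295]
```

spacer_l is in contact: force rose to 10.8 N with no further motion, and the shaft is at +14.2 mm in the spacer. I'll release and rise.

step_arm(
  plan=[
    {"dx": -0.01, "dy": 0, "dz": 0, "ax": 0, "ay": 0, "az": 0, "gripper": 0.5},
    {"dx": 0, "dy": 0, "dz": 0, "ax": 0, "ay": 0, "az": 0, "gripper": 1},
    {"dx": 0, "dy": 0, "dz": 0, "ax": 0, "ay": 0, "az": 0, "gripper": 1},
    {"dx": 0, "dy": 0, "dz": 0, "ax": 0, "ay": 0, "az": 0, "gripper": 1},
    {"dx": 0, "dy": 0, "dz": -0.05, "ax": 0, "ay": 0, "az": 0, "gripper": 1},
    {"dx": 0, "dy": 0, "dz": -0.12, "ax": 0, "ay": 0, "az": 0, "gripper": 1},
    {"dx": -0.08, "dy": 0, "dz": -0.12, "ax": 0, "ay": 0, "az": 0, "gripper": 1},
    {"dx": -0.1, "dy": 0, "dz": 0, "ax": 0, "ay": 0, "az": 0, "gripper": 1},
    {"dx": 0, "dy": 0, "dz": 0, "ax": 0, "ay": 0, "az": 0, "gripper": 1},
    {"dx": 0, "dy": 0, "dz": 0, "ax": 0, "ay": 0, "az": 0, "gripper": 1},
  ],
)

```text
clock: 9.9
eef_pos: [651.2, -28.6, 122.6]
tool_rot: [3.141, -0.001, 1.598]
force: [-0.4, 0.0, 0.0]
width: 85.3
gripper_force: 0.0
```

```bash
python3 - <<'E'
from h import *
from cell import ctrl
s,d,P=wristcloud(ctrl,"w6");print(s["eef_pos"],s["force"])
seg(P,(650,30),60,32,38.5,"sl");seg(P,(649,44),28,44,49.5,"cap")
rel(s,[554.6,-203,70],91)
E
```

```text
[651.24932819 -28.57834416 122.61427184] [-0.38100129  0.0119964   0.03510308]
sl 7857 med z 36.4 c [648.4  30.4] [64.3 76.2] 1.1 circ [648.2  29.1]
cap 3687 med z 47.4 c [648.9  44.7] [41.2 40.9] 35.5 circ [648.9  44.7]
clock 9.9 tcp [651.2 -28.6 122.6] F [-0.4  0.   0. ] w 85.3
turn [ 0.    -0.001  0.006] shift [-0.576 -0.332  0.175]
```

Home: the shaft is 14.3 mm ahead of the spacer centre. Now spacer_r.

step_arm(
  plan=[
    {"dx": -0.1, "dy": -0.06, "dz": 0, "ax": 0, "ay": 0, "az": 0.006, "gripper": 1},
    {"dx": -0.12, "dy": -0.07, "dz": 0, "ax": 0, "ay": 0, "az": 0, "gripper": 1},
    {"dx": -0.12, "dy": -0.07, "dz": 0, "ax": 0, "ay": 0, "az": 0, "gripper": 1},
    {"dx": -0.12, "dy": -0.07, "dz": 0, "ax": 0, "ay": 0, "az": 0, "gripper": 1},
    {"dx": -0.116, "dy": -0.062, "dz": 0.04, "ax": 0, "ay": 0, "az": 0, "gripper": 1},
    {"dx": 0, "dy": 0, "dz": 0.08, "ax": 0, "ay": 0, "az": 0, "gripper": 1},
    {"dx": 0, "dy": 0, "dz": 0.055, "ax": 0, "ay": 0, "az": 0, "gripper": 1},
    {"dx": 0, "dy": 0, "dz": 0, "ax": 0, "ay": 0, "az": 0, "gripper": 1},
    {"dx": 0, "dy": 0, "dz": 0, "ax": 0, "ay": 0, "az": 0, "gripper": 1},
  ],
)

```text
clock: 11.08
eef_pos: [555.9, -203.1, 70.1]
tool_rot: [3.141, -0.0, 1.59]
force: [0.1, -0.6, 0.6]
width: 85.2
gripper_force: 0.0
```

```bash
python3 - <<'E'
from h import *
from cell import ctrl
s,d,P=wristcloud(ctrl,"w7");align(s,P,(480,40))
seg(P,(555,-191),50,32,38.5,"sr")
rel(s,[554.7,-202.8,36],90.6)
E
```

```text
prong 3663 y [-32.37  31.27] mid -0.55 x [18.17 50.33]Traceback (most recent call last):
  File "<stdin>", line 3, in <module>
  File "h.py", line 31, in align
    for n,q in(("prong",a),("cap",b)):print(n,len(q),"y",np.percentile(q[:,1],[.5,99.5]).round(2),"mid",np.percentile(q[:,1],[.5,99.5]).mean().round(2),"x",np.percentile(q[:,0],[.5,99.5]).round(2))
                                                         ~~~~~~~~~~~~~^^^^^^^^^^^^^^^^^^
    return _quantile_unchecked(
        a, q, axis, out, overwrite_input, method, keepdims, weights)
    return _ureduce(a,
                    func=_quantile_ureduce_func,
    ...<5 lines>...
                    overwrite_input=overwrite_input,
                    method=method)
    r = func(a, **kwargs)
    result = _quantile(arr,
                       quantiles=q,
    ...<2 lines>...
                       out=out,
                       weights=wgt)
    slices_having_nans = np.isnan(arr[-1, ...])
                                  ~~~^^^^^^^^^
IndexError: index -1 is out of bounds for axis 0 with size 0
```

Prongs are centred (mid −0.55, the same kind of bias as the grasp before), with the tip at 50 mm. Lower and grip.

step_arm(
  plan=[
    {"dx": 0, "dy": 0, "dz": 0.06, "ax": 0, "ay": 0, "az": 0.003, "gripper": 1},
    {"dx": 0, "dy": 0, "dz": 0.054, "ax": 0, "ay": 0, "az": 0, "gripper": 1},
    {"dx": 0, "dy": 0, "dz": 0, "ax": 0, "ay": 0, "az": 0, "gripper": 1},
    {"dx": 0, "dy": 0, "dz": 0, "ax": 0, "ay": 0, "az": 0, "gripper": 0.5},
    {"dx": 0, "dy": 0, "dz": 0, "ax": 0, "ay": 0, "az": 0, "gripper": 0.5},
    {"dx": 0, "dy": 0, "dz": 0, "ax": 0, "ay": 0, "az": 0, "gripper": 0.5},
    {"dx": 0, "dy": 0, "dz": 0, "ax": 0, "ay": 0, "az": 0, "gripper": 0.5},
  ],
)

```text
clock: 12.0
eef_pos: [555.4, -204.3, 36.0]
tool_rot: [3.14, 0.0, 1.583]
force: [0.9, -0.4, 3.0]
width: 62.7
gripper_force: 68.6
```

step_arm(
  plan=[
    {"dx": 0.03, "dy": -0.015, "dz": 0, "ax": 0, "ay": 0, "az": -0.008, "gripper": 0.5},
    {"dx": 0.06, "dy": -0.03, "dz": 0, "ax": 0, "ay": 0, "az": 0, "gripper": 0.5},
    {"dx": 0.08, "dy": -0.04, "dz": 0, "ax": 0, "ay": 0, "az": 0, "gripper": 0.5},
    {"dx": 0.08, "dy": -0.04, "dz": 0, "ax": 0, "ay": 0, "az": 0, "gripper": 0.5},
    {"dx": 0.08, "dy": -0.04, "dz": 0, "ax": 0, "ay": 0, "az": 0, "gripper": 0.5},
    {"dx": 0.08, "dy": -0.04, "dz": 0, "ax": 0, "ay": 0, "az": 0, "gripper": 0.5},
    {"dx": 0.06, "dy": -0.03, "dz": 0, "ax": 0, "ay": 0, "az": 0, "gripper": 0.5},
    {"dx": 0.046, "dy": 0, "dz": 0, "ax": 0, "ay": 0, "az": 0, "gripper": 0.5},
    {"dx": 0, "dy": 0, "dz": 0, "ax": 0, "ay": 0, "az": 0, "gripper": 0.5},
    {"dx": 0, "dy": 0, "dz": 0, "ax": 0, "ay": 0, "az": 0, "gripper": 0.5},
    {"dx": 0, "dy": 0, "dz": 0, "ax": 0, "ay": 0, "az": 0, "gripper": 0.5},
  ],
)

```text
clock: 13.38
eef_pos: [480.0, -49.1, 36.0]
tool_rot: [-3.141, -0.002, 1.598]
force: [-2.7, 4.0, 8.3]
width: 62.8
gripper_force: 69.4
```

```bash
python3 - <<'E'
from h import *
from cell import ctrl
s,d,P=wristcloud(ctrl,"w8");print(np.degrees(s["tool_rot"]),s["force"]);align(s,P,(479,41))
E
```

```text
[-1.79968367e+02 -1.07221801e-01  9.15762684e+01] [-2.68379307  4.02017666  8.29786747]
prong 6017 y [-32.86  30.82] mid -1.02 x [18.16 51.39]
cap 11655 y [-18.28  21.39] mid 1.55 x [ 69.63 103.6 ]
slice 20 [-32.84  30.68] inner -19.4 17.3
slice 38 [-32.63  30.65] inner -19.3 17.4
```

View pics/w8.png

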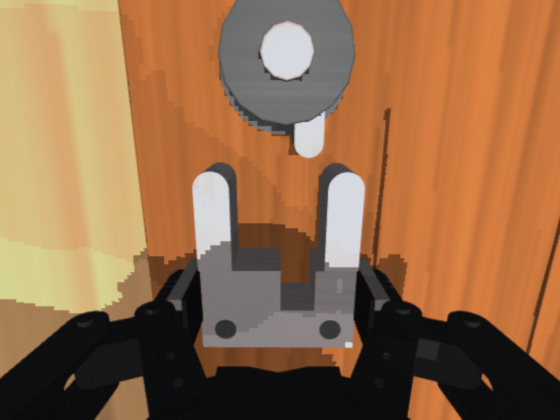

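spacer_r is held square, and its keyway at (297,295) matches the key at (309,140). The shaft cap at (287,50) is about 2 mm to the right, so I'll shift and slide in.

step_arm(
  plan=[
    {"dx": 0, "dy": 0.007, "dz": 0, "ax": 0, "ay": 0, "az": 0.001, "gripper": 0.5},
    {"dx": 0.02, "dy": 0, "dz": 0, "ax": 0, "ay": 0, "az": 0, "gripper": 0.5},
    {"dx": 0.03, "dy": 0, "dz": 0, "ax": 0, "ay": 0, "az": 0, "gripper": 0.5},
    {"dx": 0.03, "dy": 0, "dz": 0, "ax": 0, "ay": 0, "az": 0, "gripper": 0.5},
    {"dx": 0.03, "dy": 0, "dz": 0, "ax": 0, "ay": 0, "az": 0, "gripper": 0.5},
    {"dx": 0.03, "dy": 0, "dz": 0, "ax": 0, "ay": 0, "az": 0, "gripper": 0.5},
    {"dx": 0.02, "dy": 0, "dz": 0, "ax": 0, "ay": 0, "az": 0, "gripper": 0.5},
    {"dx": 0.02, "dy": 0, "dz": 0, "ax": 0, "ay": 0, "az": 0, "gripper": 0.5},
    {"dx": 0.015, "dy": 0, "dz": 0, "ax": 0, "ay": 0, "az": 0, "gripper": 0.5},
    {"dx": 0, "dy": 0, "dz": 0, "ax": 0, "ay": 0, "az": 0, "gripper": 0.5},
    {"dx": 0, "dy": 0, "dz": 0, "ax": 0, "ay": 0, "az": 0, "gripper": 0.5},
  ],
)

```text
clock: 14.8
eef_pos: [481.4, 7.1, 36.0]
tool_rot: [3.141, 0.0, 1.594]
force: [-0.8, -1.9, 5.7]
width: 62.6
gripper_force: 69.2
```

step_arm(
  plan=[
    {"dx": 0.01, "dy": 0, "dz": 0, "ax": 0, "ay": 0, "az": 0, "gripper": 0.5},
    {"dx": 0.01, "dy": 0, "dz": 0, "ax": 0, "ay": 0, "az": 0, "gripper": 0.5},
    {"dx": 0.005, "dy": 0, "dz": 0, "ax": 0, "ay": 0, "az": 0, "gripper": 0.5},
    {"dx": 0, "dy": 0, "dz": 0, "ax": 0, "ay": 0, "az": 0, "gripper": 0.5},
  ],
)

```text
clock: 15.3
eef_pos: [481.3, 12.9, 36.0]
tool_rot: [3.142, 0.002, 1.592]
force: [0.2, -6.4, 5.7]
width: 62.7
gripper_force: 69.2
```

step_arm(
  plan=[
    {"dx": 0.008, "dy": 0, "dz": 0, "ax": 0, "ay": 0, "az": 0, "gripper": 0.5},
    {"dx": 0.008, "dy": 0, "dz": 0, "ax": 0, "ay": 0, "az": 0, "gripper": 0.5},
    {"dx": 0, "dy": 0, "dz": 0, "ax": 0, "ay": 0, "az": 0, "gripper": 0.5},
    {"dx": 0, "dy": 0, "dz": 0, "ax": 0, "ay": 0, "az": 0, "gripper": 0.5},
  ],
)

```text
clock: 15.8
eef_pos: [481.2, 13.2, 36.0]
tool_rot: [-3.141, 0.008, 1.588]
force: [1.8, -15.2, 5.0]
width: 62.3
gripper_force: 68.5
```

```bash
python3 - <<'E'
from h import *
from cell import ctrl
s,d,P=wristcloud(ctrl,"w9");print(s["eef_pos"],s["force"]);align(s,P,(479,41))
E
```

```text
[481.21399801  13.17224878  36.01692185] [  1.77824322 -15.23804504   4.98680435]
prong 5173 y [-32.88  30.88] mid -1.0 x [18.2  51.18]
cap 8401 y [-21.45  18.06] mid -1.69 x [ 7.55 47.56]
slice 20 [-32.89  30.75] inner -23.9 20.4
slice 38 [-32.65  30.73] inner -19.3 17.4
```

Contact at 15 N, with the shaft 14.4 mm ahead of the spacer centre. Release and rise.

step_arm(
  plan=[
    {"dx": -0.012, "dy": 0, "dz": 0, "ax": 0, "ay": 0, "az": 0, "gripper": 0.5},
    {"dx": 0, "dy": 0, "dz": 0, "ax": 0, "ay": 0, "az": 0, "gripper": 1},
    {"dx": 0, "dy": 0, "dz": 0, "ax": 0, "ay": 0, "az": 0, "gripper": 1},
    {"dx": 0, "dy": 0, "dz": 0, "ax": 0, "ay": 0, "az": 0, "gripper": 1},
    {"dx": 0, "dy": 0, "dz": -0.05, "ax": 0, "ay": 0, "az": 0, "gripper": 1},
    {"dx": 0, "dy": 0, "dz": -0.15, "ax": 0, "ay": 0, "az": 0, "gripper": 1},
    {"dx": 0, "dy": 0, "dz": -0.15, "ax": 0, "ay": 0, "az": 0, "gripper": 1},
    {"dx": 0, "dy": 0, "dz": -0.15, "ax": 0, "ay": 0, "az": 0, "gripper": 1},
    {"dx": 0.08, "dy": 0, "dz": -0.1, "ax": 0, "ay": 0, "az": 0, "gripper": 1},
    {"dx": 0.15, "dy": 0, "dz": 0, "ax": 0, "ay": 0, "az": 0, "gripper": 1},
    {"dx": 0.15, "dy": 0, "dz": 0, "ax": 0, "ay": 0, "az": 0, "gripper": 1},
    {"dx": 0.15, "dy": 0, "dz": 0, "ax": 0, "ay": 0, "az": 0, "gripper": 1},
    {"dx": 0.15, "dy": 0, "dz": 0, "ax": 0, "ay": 0, "az": 0, "gripper": 1},
    {"dx": 0, "dy": 0, "dz": 0, "ax": 0, "ay": 0, "az": 0, "gripper": 1},
    {"dx": 0, "dy": 0, "dz": 0, "ax": 0, "ay": 0, "az": 0, "gripper": 1},
    {"dx": 0, "dy": 0, "dz": 0, "ax": 0, "ay": 0, "az": 0, "gripper": 1},
  ],
)

```text
clock: 17.85
eef_pos: [476.7, 218.4, 215.8]
tool_rot: [3.142, 0.001, 1.592]
force: [-0.4, -0.6, 0.1]
width: 85.6
gripper_force: 0.0
```

```bash
python3 - <<'E'
from h import *
from cell import ctrl
s,d,P=wristcloud(ctrl,"w10");print(s["eef_pos"],s["force"])
t=ctrl.get_image("top");np.savez("top1.npz",**t);Pt=cloud(t)
seg(Pt,(481,28),60,30,42,"sr top");seg(Pt,(652,30),60,30,42,"sl top")
for n,p in(("wrist",P),("top",Pt)):
    q=seg(p,(453,292),25,60,80,"peg "+n);print(q.mean(0))
    seg(p,(505,310),110,36.5,40,"cover "+n);seg(p,(490,307),120,5,14,"base "+n);seg(p,(480,300),75,27,33,"dial "+n)
E
```

```text
[476.72605169 218.40600031 215.77442776] [-0.36169543 -0.57452215  0.14107704]
sr top 423 med z 36.6 c [483.9  26.5] [74.2 64. ] 89.5 circ [483.8  25.3]
sl top 391 med z 36.7 c [651.5  30.1] [64.8 73.4] 0.2 circ [652.   29.9]
peg wrist 340 med z 70.2 c [451.2 292.7] [15.4 14.7] 0.5 circ [451.  292.8]
[451.22224036 292.74218253  69.98953864]
cover wrist 12785 med z 37.5 c [512.9 312.8] [142.2 103.8] 73.0 circ [527.3 308.5]
base wrist 3717 med z 10.3 c [483.9 310.5] [129.1 143.3] 73.1 circ [482.8 305.3]
dial wrist 9049 med z 30.4 c [479.2 318.2] [103.7 112.1] 36.4 circ [483.7 314.8]
peg top 1 med z 63.4 c [453.6 285.2] [0. 0.] 0.0 circ [453.6 285.2]
[453.63196237 285.2279703   63.40492573]
cover top 180 med z 38.2 c [514.3 252.3] [37.7 74.7] 87.1 circ [514.4 256.6]
base top 268 med z 9.7 c [487.8 242. ] [101.8 213.2] 81.4 circ [492.5 273.3]
dial top 35 med z 29.6 c [487.3 261.1] [27.9 77.7] 57.9 circ [487.9 262.1]
```

View pics/w10.png

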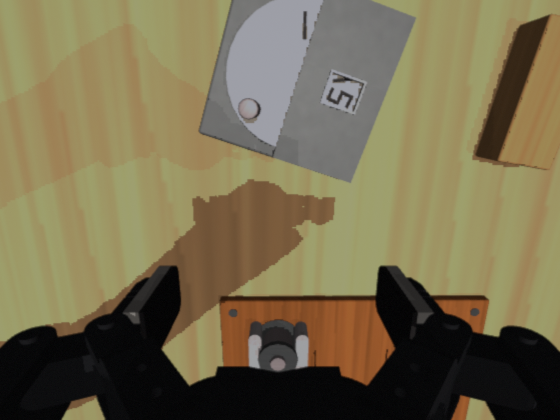

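The counter cover's window at (343,92) shows about "5", and the peg is at (249,109). spacer_r sits on its shaft at the bottom (278,345). The counter yaw is about −17°. I'll compute the axis and tally.

```bash
python3 - <<'E'
from h import *
d=dict(np.load("w10.npz"));P=cloud(d).reshape(-1,3);I=d["color"].reshape(-1,3).astype(int)
R=Ro.from_euler("z",17,degrees=True).as_matrix()
k=(np.hypot(P[:,0]-495,P[:,1]-310)<125);C=P@R.T
c=C[k&(abs(P[:,2]-37.8)<1.2)];b=C[k&(abs(P[:,2]-10.2)<1.5)]
pc=lambda q,i:np.percentile(q[:,i],[.3,99.7]).round(1)
print("cover x,y",pc(c,0),pc(c,1),"base",pc(b,0),pc(b,1))
dl=C[k&(abs(P[:,2]-30.2)<1.2)]
print("dial",pc(dl,0),pc(dl,1))
h=dl[cv2.convexHull(dl[:,:2].astype(np.float32),returnPoints=False)[:,0],:2]
from scipy.optimize import least_squares
h=h[(h[:,0]<np.percentile(dl[:,0],99)-8)]
f=least_squares(lambda p:np.hypot(*(h-p).T)-62,[c[:,0].min(),c[:,1].min()+75],loss="soft_l1",f_scale=.5);o=f.x
print("axis c-frame",o,np.sort(abs(f.fun)).round(1)[:40],"world",R[:2,:2].T@o)
pg=R[:2,:2]@np.array([451.1,292.75]);e=pg-o;print("peg",e,np.hypot(*e),"tally",np.arctan2(e[1],e[0])%(2*np.pi)-np.pi+1)
E
```

```text
cover x,y [376.  450.6] [378.5 519.2] base [301.4 375. ] [374.7 500.7]
dial [315.1 429.6] [389.2 507.2]
axis c-frame [376.12916454 448.69535194] [0.  0.  0.  0.  0.  0.  0.1 0.1 0.1 0.1 0.1 0.1 0.1 0.2 0.2 0.2 0.2 0.2
 0.3 0.3 0.3 0.3 0.3 0.3 0.4 0.4 0.4 0.5 0.5 0.5 0.9 0.9 2.2 3.  3.1 3.1] world [490.87993386 319.11997401]
peg [-30.33190568 -36.84825863] 47.72649858101275 tally 1.8820938314180005
```

The axis is at (490.9, 319.1), peg radius is 47.7 mm (48 expected), and tally is 1.88. The target peg position is (457.3, 353.4). I'll shut the fingers, lower behind the peg and push along +y.

step_arm(
  plan=[
    {"dx": 0.06, "dy": -0.045, "dz": 0.05, "ax": 0, "ay": 0, "az": 0, "gripper": 0},
    {"dx": 0.064, "dy": -0.045, "dz": 0.1, "ax": 0, "ay": 0, "az": 0, "gripper": 0},
    {"dx": 0, "dy": 0, "dz": 0.12, "ax": 0, "ay": 0, "az": 0, "gripper": 0},
    {"dx": 0, "dy": 0, "dz": 0.12, "ax": 0, "ay": 0, "az": 0, "gripper": 0},
    {"dx": 0, "dy": 0, "dz": 0.096, "ax": 0, "ay": 0, "az": 0, "gripper": 0},
    {"dx": 0, "dy": 0, "dz": 0, "ax": 0, "ay": 0, "az": 0, "gripper": 0},
    {"dx": 0, "dy": 0, "dz": 0, "ax": 0, "ay": 0, "az": 0, "gripper": 0},
    {"dx": 0, "dy": 0, "dz": 0, "ax": 0, "ay": 0, "az": 0, "gripper": 0},
  ],
)

```text
clock: 18.95
eef_pos: [449.6, 256.9, 71.1]
tool_rot: [3.139, -0.001, 1.594]
force: [0.6, 0.1, -0.2]
width: 0.2
gripper_force: 0.0
```

```bash
cat >> h.py <<'E'
def tally(P,c=(448,320),r=60):
    o=np.array([490.9,319.1])
    q=seg(P,c,r,65,74,"peg");k=np.median(q[:,:2],0)-o;print(k,np.hypot(*k),"tally",(np.arctan2(k[1],k[0])+np.radians(17))%(2*np.pi)-np.pi+1)
E
python3 - <<'E'
from h import *
from cell import ctrl
s,d,P=wristcloud(ctrl,"w11");rel(s,[449,334,70],91.2)
q=P.reshape(-1,3);q=q[(q[:,2]>64)&(q[:,2]<74)&(q[:,1]>262)&(q[:,1]<330)&(abs(q[:,0]-455)<40)];print(len(q),q.min(0),q.max(0),np.median(q,0))
E
```

```text
clock 18.95 tcp [449.6 256.9  71.1] F [ 0.6  0.1 -0.2] w 0.2
turn [ 0.001 -0.001  0.001] shift [0.257 0.003 0.004]
2040 [434.84842728 263.31181411  64.00457209] [462.07641001 300.66096058  73.98859077] [450.28147145 289.96163732  70.14814495]
```

View pics/w11.png

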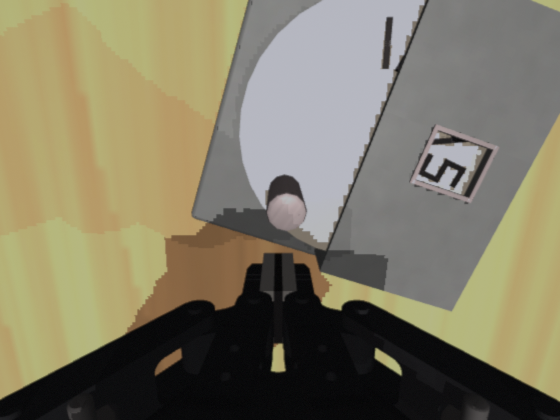

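The shut fingers are at (278,265) and the peg is straight ahead at (286,208), with "5" in the window at (455,165). I'll push along the arc.

step_arm(
  plan=[
    {"dx": 0.035, "dy": 0.001, "dz": 0, "ax": 0, "ay": 0, "az": 0, "gripper": 0},
    {"dx": 0.022, "dy": 0, "dz": 0, "ax": 0, "ay": 0, "az": 0, "gripper": 0},
    {"dx": 0.023, "dy": -0.009, "dz": 0, "ax": 0, "ay": 0, "az": 0, "gripper": 0},
    {"dx": 0.03, "dy": -0.009, "dz": 0, "ax": 0, "ay": 0, "az": 0, "gripper": 0},
    {"dx": 0.033, "dy": -0.003, "dz": 0, "ax": 0, "ay": 0, "az": 0, "gripper": 0},
    {"dx": 0.033, "dy": 0.004, "dz": 0, "ax": 0, "ay": 0, "az": 0, "gripper": 0},
    {"dx": 0.025, "dy": 0.01, "dz": 0, "ax": 0, "ay": 0, "az": 0, "gripper": 0},
    {"dx": 0.013, "dy": 0.007, "dz": 0, "ax": 0, "ay": 0, "az": 0, "gripper": 0},
    {"dx": 0.008, "dy": 0.007, "dz": 0, "ax": 0, "ay": 0, "az": 0, "gripper": 0},
    {"dx": 0, "dy": 0, "dz": 0, "ax": 0, "ay": 0, "az": 0, "gripper": 0},
  ],
)

```text
clock: 20.25
eef_pos: [450.5, 323.9, 70.0]
tool_rot: [3.14, -0.002, 1.594]
force: [-0.6, 0.2, -0.4]
width: 0.1
gripper_force: 0.0
```

```bash
cat >> h.py <<'E'
def pegin(s,P):
    q=P.reshape(-1,3);y0=s["eef_pos"][1];q=q[(q[:,2]>68)&(q[:,2]<73)&(q[:,1]>y0+9.5)&(q[:,1]<y0+45)&(abs(q[:,0]-452)<25)]
    c=np.array(cv2.minAreaRect(q[:,:2].astype(np.float32))[0]);k=c-[490.9,319.1]
    print(len(q),np.ptp(q,0).round(1),"peg",c.round(1),"r",np.hypot(*k).round(1),"tally",((np.arctan2(k[1],k[0])+np.radians(17))%(2*np.pi)-np.pi+1).round(3))
E
python3 - <<'E'
from h import *
from cell import ctrl
s,d,P=wristcloud(ctrl,"w12");print(s["eef_pos"],s["force"]);pegin(s,P)
E
```

```text
[450.46307908 323.90822125  69.95343566] [-0.56037708  0.1679524  -0.38130899]
1310 [15.5 16.9  5. ] peg [449.3 343.3] r 48.1 tally 0.769
```

Tally is 0.77. I'll creep on.

step_arm(
  plan=[
    {"dx": 0.012, "dy": 0.01, "dz": 0, "ax": 0, "ay": 0, "az": 0, "gripper": 0},
    {"dx": 0.01, "dy": 0.008, "dz": 0, "ax": 0, "ay": 0, "az": 0, "gripper": 0},
    {"dx": 0.007, "dy": 0.006, "dz": 0, "ax": 0, "ay": 0, "az": 0, "gripper": 0},
    {"dx": 0, "dy": 0, "dz": 0, "ax": 0, "ay": 0, "az": 0, "gripper": 0},
  ],
)

```text
clock: 20.8
eef_pos: [457.0, 332.5, 69.7]
tool_rot: [3.141, -0.001, 1.594]
force: [-0.3, -0.3, -0.6]
width: -0.2
gripper_force: 0.3
```

```bash
python3 - <<'E'
from h import *
from cell import ctrl
s,d,P=wristcloud(ctrl,"w13");print(s["eef_pos"],s["force"]);pegin(s,P)
E
```

```text
[456.9873284  332.54582754  69.7316886 ] [-0.33603419 -0.26346938 -0.64764487]
1321 [15.1 16.7  5. ] peg [455.6 351.8] r 48.1 tally 0.55
```

View pics/w13.png

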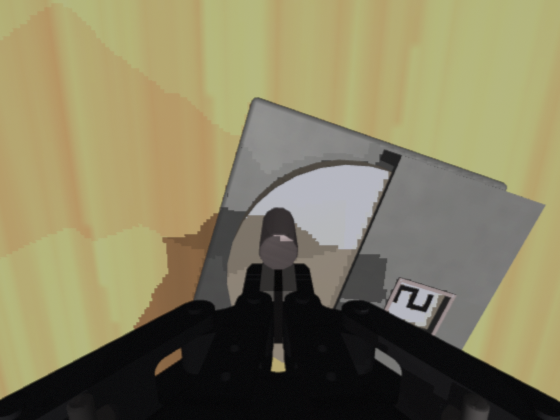

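I've now viewed 11 pictures, one over the limit of 10, so the rest is by numbers only. The last one shows "2" in the window at (415,300), slightly off centre.

```bash
python3 - <<'E'
from h import *
d=dict(np.load("w13.npz"));P=cloud(d).reshape(-1,3);k=np.hypot(P[:,0]-491,P[:,1]-319)<125
R=Ro.from_euler("z",17,degrees=True).as_matrix();C=P@R.T
pc=lambda q,i:np.percentile(q[:,i],[.3,99.7]).round(1)
b=C[k&(abs(P[:,2]-10.2)<1.5)];c=C[k&(abs(P[:,2]-37.8)<1.2)]
print("base",pc(b,0),pc(b,1),"cover",pc(c,0),pc(c,1))
# yaw from base far edge
e=b[(b[:,1]>b[:,1].max()-40)];xs=np.arange(305,370,4);ys=[e[abs(e[:,0]-x)<2,1].max() for x in xs];print("edge slope deg",np.degrees(np.polyfit(xs,ys,1)[0]))
x=c[abs(c[:,1]-470)<40];ys=np.arange(435,515,4);xs=[c[abs(c[:,1]-y)<2,0].min() for y in ys];print("cover edge slope",np.degrees(np.polyfit(ys,xs,1)[0]),np.mean(xs))
E
```

```text
base [301.5 445.5] [399.7 523.4] cover [375.5 450.7] [411.1 519.7]
edge slope deg 0.03510584664571886
cover edge slope -1.448455212129569 368.16027657463724
```

step_arm(
  plan=[
    {"dx": 0.003, "dy": 0.003, "dz": 0, "ax": 0, "ay": 0, "az": 0, "gripper": 0},
    {"dx": 0.003, "dy": 0.003, "dz": 0, "ax": 0, "ay": 0, "az": 0, "gripper": 0},
    {"dx": 0, "dy": 0, "dz": 0, "ax": 0, "ay": 0, "az": 0, "gripper": 0},
  ],
)

```text
clock: 21.22
eef_pos: [458.4, 333.9, 69.7]
tool_rot: [3.142, -0.0, 1.594]
force: [-0.3, -0.3, -0.6]
width: -0.0
gripper_force: 0.5
```

```bash
python3 - <<'E'
from h import *
from cell import ctrl
s,d,P=wristcloud(ctrl,"w14");print(s["eef_pos"],s["force"]);pegin(s,P)
E
```

```text
[458.37911647 333.92620882  69.69204258] [-0.33693189 -0.29198095 -0.57007748]
1323 [15.5 16.9  4.9] peg [456.8 353. ] r 48.1 tally 0.514
```

Tally is about 0.51, and the axis is confirmed by the base edges (376.3, 448.9 against the fit of 376.1, 448.7). I'll back off and check everything.

step_arm(
  plan=[
    {"dx": -0.05, "dy": 0, "dz": 0, "ax": 0, "ay": 0, "az": 0, "gripper": 0},
    {"dx": -0.1, "dy": 0, "dz": 0, "ax": 0, "ay": 0, "az": 0, "gripper": 0},
    {"dx": -0.1, "dy": 0, "dz": -0.1, "ax": 0, "ay": 0, "az": 0, "gripper": 0},
    {"dx": -0.15, "dy": 0, "dz": -0.15, "ax": 0, "ay": 0, "az": 0, "gripper": 0},
    {"dx": -0.15, "dy": 0, "dz": -0.15, "ax": 0, "ay": 0, "az": 0, "gripper": 0},
    {"dx": -0.15, "dy": 0, "dz": -0.15, "ax": 0, "ay": 0, "az": 0, "gripper": 0},
    {"dx": 0, "dy": 0, "dz": -0.1, "ax": 0, "ay": 0, "az": 0, "gripper": 0},
    {"dx": 0, "dy": 0, "dz": 0, "ax": 0, "ay": 0, "az": 0, "gripper": 0},
    {"dx": 0, "dy": 0, "dz": 0, "ax": 0, "ay": 0, "az": 0, "gripper": 0},
  ],
)

```text
clock: 22.4
eef_pos: [462.6, 125.9, 261.7]
tool_rot: [-3.141, 0.0, 1.594]
force: [0.1, -0.2, -0.2]
width: 0.1
gripper_force: 0.0
```

```bash
python3 - <<'E'
from h import *
from cell import ctrl
s,d,P=wristcloud(ctrl,"w15");print(s["clock"],s["eef_pos"],s["force"])
q=seg(P,(457,353),20,66,74,"peg");k=np.array(cv2.minAreaRect(q[:,:2].astype(np.float32))[0])-[490.9,319.1];print("tally",np.arctan2(k[1],k[0])+np.radians(17)-np.pi+1,np.hypot(*k))
seg(P,(648,30),60,33,38.5,"sl");seg(P,(649,44.7),28,44.5,49.5,"capl")
seg(P,(480,27),60,33,38.5,"sr");seg(P,(480,40),28,44.5,49.5,"capr")
t=ctrl.get_image("top");Pt=cloud(t)
seg(Pt,(644,-428),50,85,120,"can");seg(Pt,(708,307),75,30,48,"offcut")
E
```

```text
22.4 [462.64758218 125.93074265 261.74072115] [ 0.09472778 -0.24445499 -0.21766532]
peg 0 med z nan c [0. 0.] [0. 0.] 0.0 circ [0. 0.]
tally -4.410082633471845 585.4977540520545
sl 1960 med z 36.3 c [647.9  30.1] [65.4 76.9] 1.2 circ [647.4  29.3]
capl 884 med z 47.3 c [648.1  45.3] [41.4 41.2] 86.4 circ [648.5  44.9]
sr 707 med z 36.3 c [479.7  27.9] [63.4 74. ] 1.1 circ [480.7  27. ]
capr 391 med z 47.3 c [483.6  51. ] [18.5 41. ] 64.6 circ [479.7  42.7]
can 703 med z 99.9 c [ 644.8 -428.9] [75.7 75.2] 83.4 circ [ 645.7 -429.9]
offcut 719 med z 39.3 c [709.2 308. ] [121.8  50.9] 81.6 circ [710.7 306.8]
  return _methods._mean(a, axis=axis, dtype=dtype,
  ret = ret.dtype.type(ret / rcount)
```

Bystanders are unmoved. The peg is out of view and spacer_r is partly hidden by the gripper, so one more vantage.

step_arm(
  plan=[
    {"dx": -0.15, "dy": 0, "dz": 0, "ax": 0, "ay": 0, "az": 0, "gripper": 0},
    {"dx": -0.15, "dy": 0.1, "dz": 0, "ax": 0, "ay": 0, "az": 0, "gripper": 0},
    {"dx": -0.15, "dy": 0.15, "dz": 0, "ax": 0, "ay": 0, "az": 0, "gripper": 0},
    {"dx": -0.1, "dy": 0.1, "dz": 0, "ax": 0, "ay": 0, "az": 0, "gripper": 0},
    {"dx": 0, "dy": 0, "dz": 0, "ax": 0, "ay": 0, "az": 0, "gripper": 0},
    {"dx": 0, "dy": 0, "dz": 0, "ax": 0, "ay": 0, "az": 0, "gripper": 0},
    {"dx": 0, "dy": 0, "dz": 0, "ax": 0, "ay": 0, "az": 0, "gripper": 0},
  ],
)

```text
clock: 23.38
eef_pos: [570.2, -33.7, 261.9]
tool_rot: [-3.14, -0.001, 1.597]
force: [0.9, 0.4, 1.1]
width: 0.3
gripper_force: 0.0
```

```bash
python3 - <<'E'
from h import *
from cell import ctrl
s,d,P=wristcloud(ctrl,"w16");print(s["clock"],s["eef_pos"])
seg(P,(648,30),60,33,38.5,"sl");seg(P,(649,44.7),28,44.5,49.5,"capl")
seg(P,(480,27),60,33,38.5,"sr");seg(P,(480,41),28,44.5,49.5,"capr")
t0=dict(np.load("top0.npz"));t=ctrl.get_image("top")
for n,D in(("before",t0),("now",t)):
    p=cloud(D);q=seg(p,(456,322),60,58,80,"peg "+n);print(q.mean(0))
E
```

```text
23.375 [570.18645649 -33.68334452 261.94467815]
sl 2905 med z 36.4 c [648.1  30.4] [64.5 76.2] 1.4 circ [649.   29.3]
capl 1282 med z 47.4 c [648.6  44.7] [40.9 40.9] 37.2 circ [648.6  44.6]
sr 2932 med z 36.4 c [479.5  26.3] [64.7 75.7] 0.6 circ [480.1  25. ]
capr 1290 med z 47.4 c [479.1  40.4] [40.8 40.8] 35.4 circ [478.9  40.5]
peg before 36 med z 70.6 c [454.5 292.7] [13.5 14.8] 2.8 circ [454.4 292.4]
[454.53661549 291.68422899  69.47098213]
peg now 37 med z 70.2 c [460.8 352.5] [13.8 13.8] 46.6 circ [460.7 353. ]
[460.61934987 351.82482892  69.05197536]
```

```bash
python3 -c "
from cell import ctrl
print(ctrl.finish_job())"
```

```text
the job is handed in; nothing more can be done
None
```

I handed the job in at about 23 s: both spacers measure home on their matching shafts (shaft 14.3 and 14.1 mm ahead of centre, 14 nominal), the counter stands at 2 (tally about 0.51), and the can and offcut are unmoved; I did not re-measure the screwdriver, and I viewed 11 pictures, one over the limit of 10.

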